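# Push, turn and hold the bayonet key in the sprung priming port

## Task

Take the winged bayonet key out of its holder block, enter its two side pins in the two notches of the round port, push it in against the spring until its flange is flush on the port, and then turn it a quarter turn clockwise (seen from above), as far as it goes. The port is sprung and turns the key back and throws it out when let go, so finish while still gripping the key, holding it flush and fully turned. Leave the other things on the bench where they are.

Things in the scene. Friction and masses are not known exactly. Their poses are not given: they have to be found in the camera images.
- key_grip (a point): Middle of the black upright wing by which the bayonet key (loose, 0.1 to 0.17 kg) is gripped: 44 mm long (x), 12 mm thick (y), 40 mm high (20 mm above and below this point). Under it a steel flange, 48 mm across, 5 mm thick, its underside 25 mm below this point. z up along the key's axis; a half turn about z changes nothing. At the start it stands upright in the holder, yaw varies.
- key: The same key, same axes; origin at the centre of the stem's lower end, 45 mm below key_grip. Steel stem 20 mm in diameter, 20 mm long below the flange, end chamfered; through it a cross pin 6 mm thick, 36 mm tip to tip, along x (the side pins point the way the wing runs), its axis 8 mm above this origin.
- port_mouth (a point): Centre of the port's flat top face, z up. In the face: a round bore 25 mm in diameter with two notches 11 mm wide along +x and -x, out to 21 mm from the centre, in a lip 6 mm thick over an open chamber. The key's pins pass the lip only in the notches (either way round). They clear it and can turn when the flange is within 3 mm of the face; flange flush = fully in.
- port: The round port: aluminium, 64 mm across, top face 50 mm above the bench, fixed, on a grey base plate 104 x 84 x 8 mm (x, y, z) with four screws; a short closed spigot points along its y. Origin under its centre, axes as port_mouth. The key turns clockwise only, about 1.5 rad from the notches to the stop; fixed stops block the other way. Place and yaw vary.
- plunger (a joint): How far the port's sprung plunger is pressed, in m: 0 at rest (key absent, or its flange 9 mm or more above the face), 0.009 with the key's flange flush on the port. The spring pushes up with 3 N at first and 8.4 N fully in.
- bolt (a joint): Turn of the port's sprung inner bolt, in rad: 0 at rest, growing clockwise to the stop at 1.3. The key's pins take it along after about 0.2 rad of free turn, so the stop comes with the key about 1.5 rad from the notches. Its spring resists with 0.02 N m at first, 0.1 N m at the stop, and turns the key back when let go.
- holder_mouth (a point): Centre of the top face of the holder, a grey square block 72 x 72 x 28 mm fixed to the bench, with a round hole 41 mm in diameter; the key hangs in it with its flange on the top face (wing from 33 to 73 mm above the bench). z up. Holder and port can change sides between starts.
- marker_3: Bystander: white marker pen lying flat, 17 x 138 x 18 mm, between the robot and the work; to be left alone. Origin under its centre.
- petri_1: Bystander: closed petri dish, 62 mm across, 16 mm high; to be left alone. Origin under its centre.
- bench_timer: Bystander: small bench timer lying flat, 62 x 66 x 18 mm; to be left alone. Origin under its centre.
- calculator: Bystander: pocket calculator, 140 x 78 x 14 mm; to be left alone. Origin under its centre.
- specimen_cup_1: Bystander: lidded specimen cup, 66 mm across, 70 mm high; to be left alone. Origin under its centre.
- stapler: Bystander: stapler, 36 x 138 x 42 mm; to be left alone. Origin under its centre.
- stain_bottle: Bystander: small brown bottle, 38 mm across, 70 mm high; to be left alone. Origin under its centre.

How it is judged:
On the way, in this order (a step that is already met when the one before it is completed fails the run):
1. the key is lifted clear of the holder, in the gripper (z of key_grip in the frame of holder_mouth above 0.07 m and contact force between the fingers and key above 1 N), for 0.1 s.
2. the key is in the notches of the port and pushed in, not yet turned (horizontal distance between key_grip and port_mouth below 0.006 m and angle between key_grip's own z axis and vertical below 0.12 rad and value of joint plunger above 0.0065 m and value of joint bolt below 0.5 rad), for 0.06 s.
3. the key is turned clockwise to the stop, pressed in (horizontal distance between key_grip and port_mouth below 0.006 m and angle between key_grip's own z axis and vertical below 0.12 rad and value of joint plunger above 0.0065 m and value of joint bolt above 1.1 rad), for 0.2 s.
At the end, for the whole second after the job is handed in: The key stands in the port (axis within 6 mm of the port's, tilt under 0.12 rad), its flange flush on the port (gap under 2 mm, plunger pressed more than 7.2 mm), turned to the stop (bolt above 1.1 rad), at rest and still gripped by the fingers with more than 2 N, all this through the last second (horizontal distance between key_grip and port_mouth below 0.006 m and angle between key_grip's own z axis and vertical below 0.12 rad and value of joint plunger above 0.0072 m and value of joint bolt above 1.1 rad and contact force between the fingers and key above 2 N and z of key_grip in the frame of port_mouth below 0.027 m and linear speed of key below 0.02 m/s); the arm keeps its last pose, push and grip.
It fails at once if a bystander is moved by more than 3 cm (distance of any of marker_3, petri_1, bench_timer, calculator, specimen_cup_1, stapler, stain_bottle from where it was at the start of the episode above 0.03 m).
It fails at once if the key falls: it lies tipped over (angle between key_grip's own z axis and vertical above 0.9 rad).
It also fails if it takes over 48 s, if anything falls off the work surface, if the arm or the gripper's body presses on something with over 40 N, if the wrist force passes 120 N, or if a joint passes its speed limit or range.

## Robot

A 7-joint arm with a two-finger parallel gripper is mounted at the origin on a cart in front of the work surface, level with it; the furniture and walls round the work are solid. World frame = base frame: x ahead of the robot, y to its left, z up, the work surface at z = 0. Lengths are in m, angles in rad, forces in N, time in s.
With the tool pointing down it reaches from about 0.425 to 0.875 m from the base axis. Payload 8.4 kg.
Tool frame: the origin (TCP) lies on the centre line of the jaws, within the pads' length; the fingertips stand ctrl.finger_overhang ahead of it and the grasp point (between the pads) lies 8 mm behind it (ctrl.finger_overhang is the distance from the TCP to the fingertips, in m); z points along the fingers, y is the line along which they close (so a half turn about z gives the same grasp; the last joint's range is limited). The gripper opens to 87 mm and grips with 3 to 60 N. Pads are 19 mm wide; open, the fingers measure 117 mm over their backs; the gripper's body (75 mm by 190 mm) begins 51 mm behind the grasp point.
Start: joints at [1.212, 0.333, 0.04, 1.465, -0.013, 1.343, -0.059], TCP at [0.167, -0.628, 0.234] pointing down, gripper open.
Joint ranges: [-2.58, 2.58], [-0.38, 2.09], [-1.3, 1.39], [0.25, 2.4], [-1.5, 4.64], [0.08, 2.09], [-2.65, 2.65]. Speed limits (rad/s): [2.22, 2.22, 2.79, 2.79, 3.14, 3.14, 3.14].

## Interface

Orientations are given as a unit quaternion [w, x, y, z].
In Python, from rig import ctrl gives the robot as it stands.
- The arm moves only by the tool apply_moves, never from a script. Its argument "motion" is a list of rows, each an object of numbers: "grip": the opening in per cent of the stroke, from 0 (shut) to 100 (fully open); "tx", "ty", "tz": the shift along the tool's x, y, z in mm; "turn": the turn about the tool's z in degrees. In form: [{"grip": .., "tx": .., "ty": .., "tz": .., "turn": ..}, ...]. A call has 1 to 8 rows; each row is the pose to reach, as a shift and turn from the pose commanded when the call began, along the tool's axes at that moment; what a row does not reach only later rows make up. A row lasts 1/10 s, in which the tool goes at most 50 mm and 8.59 degrees, less where a joint would pass 70% of its speed; a pose out of reach is approached as far as the arm can. A call with a gripper value outside its range is refused whole. The fingers move at their own pace and stop on an object; "grip_force" is the grip in N (left out, the last holds). Time passes only in rows, so rows that repeat a pose let the fingers close. It gives the time, the measured TCP pose, the force, the opening and the grip force at its end, in the units of the state.
- ctrl.sense(): the state, without advancing time (a new reading comes with each control period).
- ctrl.capture(name): name is "side" or "top"; returns (picture, depth): 420x560x3 uint8, blue, green, red; 420x560 float32, m along the optical axis (not along the pixel's ray), 0 where there is no reading.
- ctrl.calibration(name): a dict with "fx", "fy", "cx", "cy" (pixels), "dist" ([k1, k2, p1, p2, k3] as OpenCV has them; the pictures are not rectified), "eye" and "attitude" of the camera in the world. Camera axes: x right, y down, z forward; pixel columns grow to the right and rows downward; lengths in m; the calibration is good to about 2 mm. A picture is of the moment at which its call begins. calibration takes no time and is no camera call.
- ctrl.hand_in(): hands the job in; it is judged then, once.
Trained networks look in the newest picture that a camera, given by its name, has taken for a name from the list of things; names that differ only in an ending like _2 or _b are one class to them, and where a whole thing is asked for, a point or a joint stands for the part that bears it (a point fixed in the world has none). Each returns a list of dicts, best first, with "conf" (0 to 1); they miss things now and then, are a little off and sometimes report something else, mostly with a low value. They report only what shows in the picture. A call takes as long as a camera call.
- ctrl.search_frame(camera, thing): "xyz" ([x, y, z] in m, in world coordinates, good to about 4 mm: the middle of the surface that is visible of it).
- ctrl.regions_of(camera, thing): "pixels" (420x560 bool, what is visible of it).
The state is a dict: "clock": time; "joint_positions": joint angles; "qd": joint speeds; "effort": joint torques, N m; "position": TCP position; "tool_rot": TCP orientation; "force": force on the tool from outside, world axes, zero at the start; "moment": the same for the moment, N m; "finger_gap": finger opening in m; "grip_force": force on a finger pad.
Only numpy, scipy, OpenCV 4.12 (cv2) and the standard library are available. Lean on these libraries where they do the work, as an engineer would, in place of code of your own. Each camera call takes 0.05 s, during which the arm holds its last target. There are 200 camera calls.

## Working session

There is one attempt and no reset: what is moved stays moved. The work goes in short steps, Python scripts to look and compute and a tool call to move; the robot and the scene stay as the last step left them, time stands still between calls to the robot, and variables do not carry over. Pictures are saved under pics/ and viewed, at most 10 in all, crops included, and the job is handed in when it is done.

Besides the shell and the picture viewer there is one more tool, called after "Request:" as name(argument=value, ...), one argument or row to a line, values as JSON. apply_moves: Moves the arm, as the interface text tells. Its arguments: {"type":"object","properties":{"motion":{"type":"array","items":{"type":"object","properties":{"grip":{"type":"number"},"tx":{"type":"number"},"ty":{"type":"number"},"tz":{"type":"number"},"turn":{"type":"number"}}}},"grip_force":{"type":"number"}},"required":["motion"]}

```bash
mkdir -p pics
cat > h.py <<'E'
import numpy as np, cv2
from rig import ctrl
from scipy.spatial.transform import Rotation as R
def rot(q): return R.from_quat([q[1],q[2],q[3],q[0]]).as_matrix()
def cloud(cam, depth):
    c=ctrl.calibration(cam); K=np.array([[c['fx'],0,c['cx']],[0,c['fy'],c['cy']],[0,0,1.]])
    h,w=depth.shape; u,v=np.meshgrid(np.arange(w),np.arange(h))
    p=cv2.undistortPoints(np.stack([u,v],-1).reshape(-1,1,2).astype(np.float64),K,np.array(c['dist'])).reshape(h,w,2)
    P=np.dstack([p[...,0]*depth,p[...,1]*depth,depth])
    W=P@rot(c['attitude']).T+np.array(c['eye']); W[depth<=0]=np.nan
    return W
E
python3 - <<'E'
from h import *
print(ctrl.sense()); print(ctrl.finger_overhang)
for cam in('top','side'):
    im,d=ctrl.capture(cam); cv2.imwrite(f'pics/{cam}0.png',im); np.savez(f'{cam}0.npz',im=im,d=d)
    print(cam,ctrl.calibration(cam))
    for t in('key_grip','port','holder_mouth'):
        try: print(t,[(np.round(r['xyz'],3),round(r['conf'],2)) for r in ctrl.search_frame(cam,t)[:3]])
        except Exception as e: print(t,e)
E
```

```text
{'clock': 0.0, 'joint_positions': array([ 1.21179604,  0.33390859,  0.03988447,  1.46631603, -0.01339774,
        1.34332785, -0.05846872]), 'qd': array([-0.00151735,  0.0006771 , -0.00021507, -0.00129912, -0.00050311,
       -0.00145877,  0.00087381]), 'effort': array([-7.51466473e-05, -6.56368876e+01,  1.33493006e+00, -4.03806102e+01,
       -5.98641112e-02,  4.47400426e-02,  1.55947191e-04]), 'position': array([ 0.16681585, -0.62772913,  0.23263902]), 'tool_rot': array([-8.29858615e-04,  9.91574226e-01,  1.29537013e-01, -1.68941569e-04]), 'force': array([ 0.41150641, -0.14730577,  0.10780466]), 'moment': array([ 0.05674392,  0.04436457, -0.00923003]), 'grip_force': 0.0, 'finger_gap': 0.0872788632376832}
0.011
top {'fx': 441.8159305308134, 'fy': 441.8159305308134, 'cx': 278.93024483295744, 'cy': 214.0847592167288, 'dist': array([-0.02396067,  0.        ,  0.        ,  0.        ,  0.        ]), 'eye': array([0.48143047, 0.05981566, 1.11560501]), 'attitude': array([ 0.02613527, -0.70380884,  0.70941414, -0.02648847])}
key_grip [(array([ 0.481, -0.018,  0.034]), 0.76)]
port [(array([0.509, 0.214, 0.01 ]), 0.93)]
holder_mouth [(array([ 0.484, -0.021,  0.024]), 0.63), (array([0.51 , 0.219, 0.043]), 0.47)]
side {'fx': 472.4034184766552, 'fy': 472.4034184766552, 'cx': 272.11243379678086, 'cy': 204.8323286780545, 'dist': array([0.03448223, 0.        , 0.        , 0.        , 0.        ]), 'eye': array([ 0.28530584, -0.839622  ,  0.63676404]), 'attitude': array([-0.47955907,  0.86307992, -0.140227  ,  0.07384138])}
key_grip [(array([ 0.482, -0.031,  0.051]), 0.88), (array([ 0.471, -0.049,  0.028]), 0.36)]
port [(array([0.506, 0.196, 0.02 ]), 0.85)]
holder_mouth [(array([ 0.473, -0.048,  0.024]), 0.57)]
```

View pics/top0.png

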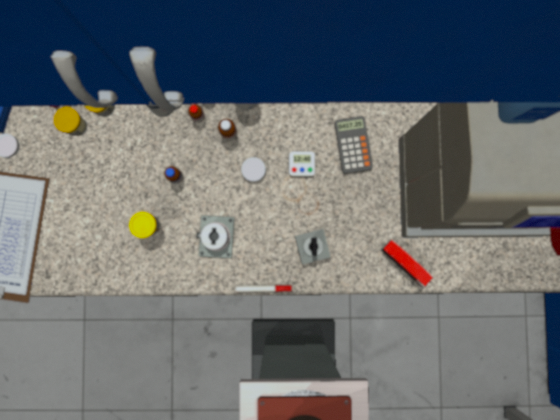

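View pics/side0.png

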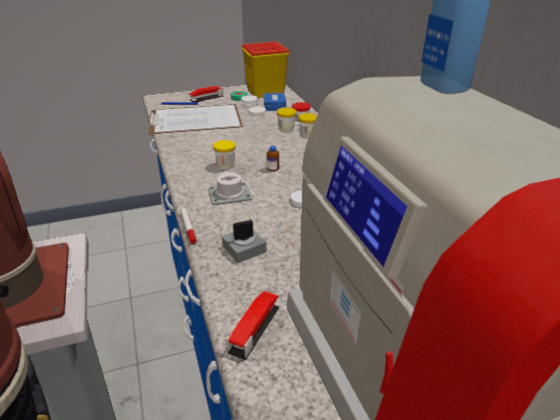

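Top view: key wing in the holder at about (314,245), port ring with notches at (214,236), marker at (263,288), stapler at (407,262). The side view shows the key upright in the holder at (243,230) and the port at (230,185). Next I measure both.

Run:
```python
from h import *
z=np.load('top0.npz'); im,d=z['im'],z['d']; W=cloud('top',d); g=im.max(2)
def rep(n,m):
    P=W[m]; r=cv2.minAreaRect((P[:,:2]*1000).astype(np.float32)); print(n,m.sum(),'mean',P.mean(0).round(4),'rect',np.round(r[0],1),np.round(r[1],1),round(r[2],1))
    q=P[:,:2]-P[:,:2].mean(0); w,v=np.linalg.eigh(q.T@q); print('  axis deg',np.degrees(np.arctan2(v[1,1],v[0,1]))%180)
box=lambda x,y,r:(abs(W[...,0]-x)<r)&(abs(W[...,1]-y)<r)
k=box(.484,-.021,.06)
rep('wing',k&(W[...,2]>.06))
rep('flange+block',k&(W[...,2]>.018)&(W[...,2]<.045))
p=box(.51,.217,.07)
rep('portring',p&(W[...,2]>.042)&(W[...,2]<.06))
rep('plate',p&(W[...,2]>.004)&(W[...,2]<.06))
rep('dark',p&(g<90)&(np.hypot(W[...,0]-.51,W[...,1]-.217)<.027))
a=cv2.resize(im[205:275,180:250],None,fx=6,fy=6,interpolation=cv2.INTER_CUBIC)
b=cv2.resize(im[215:285,278:348],None,fx=6,fy=6,interpolation=cv2.INTER_CUBIC)
cv2.imwrite('pics/crop.png',cv2.resize(np.hstack([a,b]),(800,400)))
```

```text
wing 101 mean [ 0.4826 -0.0222  0.072 ] rect [482.1 -22.3] [40.4 11.7] 0.5
  axis deg 1.7560354810169656
flange+block 759 mean [ 0.4821 -0.0208  0.0295] rect [482.2 -21.6] [72.  72.4] 14.0
  axis deg 96.15390861987154
portring 461 mean [0.5086 0.2181 0.0501] rect [508.3 218.4] [63.3 62.9] 45.5
  axis deg 78.88278706505989
plate 1440 mean [0.5086 0.2151 0.0243] rect [509.6 216.5] [138.9 138.4] 89.9
  axis deg 176.4011306555096
dark 54 mean [0.5106 0.221  0.033 ] rect [511.4 219.9] [32.4 15.2] 5.5
  axis deg 178.9183079556318
```

View pics/crop.png

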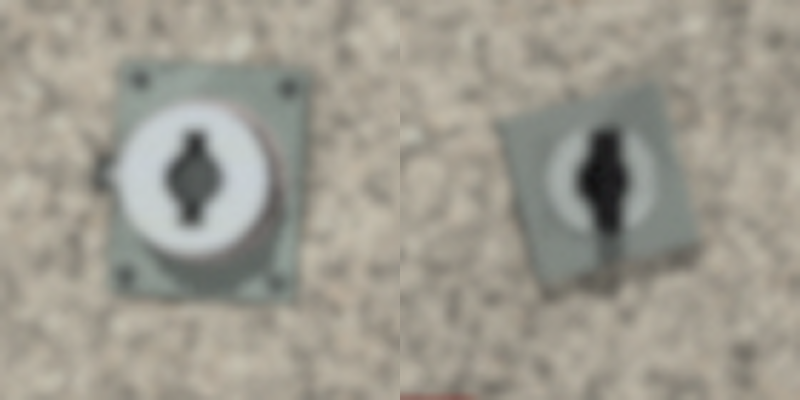

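The crop shows the port notches running nearly along image-vertical at (192,180) and the wing likewise at (605,180). Next I work out the plate yaw and the moves.

```bash
cat >> h.py <<'E'
def togo(*targets):
    """targets (x,y,z,yawdeg of tool x): shift/turn in tool axes"""
    s=ctrl.sense(); M=rot(s['tool_rot']); p=s['position']
    yaw=np.degrees(np.arctan2(M[1,0],M[0,0]))
    print('pos',p.round(4),'yaw',round(yaw,2),'tilt',round(np.degrees(np.arccos(-M[2,2])),2),'j',s['joint_positions'].round(2),'t',round(s['clock'],2))
    print('F',s['force'].round(1),'M',s['moment'].round(2),'gap',round(s['finger_gap'],4),'gf',round(s['grip_force'],1))
    for t in targets: print(t,'-> mm',((np.array(t[:3])-p)@M*1000).round(1),'turn',round(-((t[3]-yaw+180)%360-180),1))
E
python3 - <<'E'
from h import *
z=np.load('top0.npz'); im,d=z['im'],z['d']; W=cloud('top',d)
hsv=cv2.cvtColor(im,cv2.COLOR_BGR2HSV)
m=(np.hypot(W[...,0]-.509,W[...,1]-.218)<.075)&(W[...,2]>.0045)&(W[...,2]<.013)
n,l,st,_=cv2.connectedComponentsWithStats(cv2.morphologyEx(m.astype(np.uint8),cv2.MORPH_OPEN,np.ones((2,2))))
P=W[l==1+np.argmax(st[1:,4])]; r=cv2.minAreaRect((P[:,:2]*1000).astype(np.float32)); print('plate',len(P),r)
# subpixel notch: darkness-weighted on the top face plane z=.05
c=ctrl.calibration('top')
def face(u,v,zz):
    K=np.array([[c['fx'],0,c['cx']],[0,c['fy'],c['cy']],[0,0,1.]])
    p=cv2.undistortPoints(np.array([[[u,v]]],float),K,np.array(c['dist']))[0,0]
    q=rot(c['attitude'])@np.array([*p,1]); e=np.array(c['eye']); return (e+q*(zz-e[2])/q[2])[:2]
s=420/400*70/70
for n,(u,v) in dict(ctr=(192,180),n1=(197,130),n2=(189,228),pTL=(122,62),pBL=(115,300),pTR=(315,68),pBR=(298,304)).items():
    print(n,face(180+u/400*70,205+v/400*70,.05 if n[0]in'cn' else .008).round(4))
for n,(u,v) in dict(w1=(604,128),w2=(607,232)).items(): print(n,face(278+(u-400)/400*70,215+v/400*70,.073).round(4))
togo((.40,-.35,.234,60),(.482,-.022,.20,181),(.482,-.022,.049,181))
E
```

```text
plate 630 ((505.92108154296875, 216.05078125), (82.85543060302734, 103.98741912841797), 86.6036605834961)
ctr [0.508  0.2169]
n1 [0.529  0.2148]
n2 [0.4878 0.2181]
pTL [0.5611 0.2541]
pBL [0.4568 0.2566]
pTR [0.5578 0.1691]
pBR [0.4545 0.1766]
w1 [ 0.5034 -0.0225]
w2 [ 0.4607 -0.0232]
pos [ 0.1669 -0.6281  0.2334] yaw 14.89 tilt 0.01 j [ 1.21  0.33  0.04  1.47 -0.01  1.34 -0.06] t 0.4
F [-0.7  0.7  0.2] M [-0.    0.03  0.02] gap 0.087 gf 0.0
(0.4, -0.35, 0.234, 60) -> mm [ 296.7 -208.9   -0.5] turn -45.1
(0.482, -0.022, 0.2, 181) -> mm [ 460.2 -504.8   33.5] turn -166.1
(0.482, -0.022, 0.049, 181) -> mm [ 460.2 -504.8  184.5] turn -166.1
```

Request:
apply_moves(
  motion=[
    {"tx":37,"ty":-26,"turn":-7,"grip":100},
    {"tx":74,"ty":-52,"turn":-14},
    {"tx":111,"ty":-78,"turn":-22},
    {"tx":148,"ty":-104,"turn":-30},
    {"tx":185,"ty":-130,"turn":-38},
    {"tx":222,"ty":-156,"turn":-46},
    {"tx":259,"ty":-182,"turn":-54},
    {"tx":297,"ty":-209,"turn":-62},
  ],
)

```text
schema error: expected keys grip, tx, ty, tz, turn
```

```bash
python3 -c "
from h import *
togo((.482,-.022,.16,181))"
```

```text
pos [ 0.1669 -0.6281  0.2334] yaw 14.89 tilt 0.01 j [ 1.21  0.33  0.04  1.47 -0.01  1.34 -0.06] t 0.4
F [-0.7  0.7  0.2] M [-0.    0.03  0.02] gap 0.087 gf 0.0
(0.482, -0.022, 0.16, 181) -> mm [ 460.2 -504.8   73.5] turn -166.1
```

Request:
apply_moves(
  motion=[
    {"tx":37,"ty":-26,"tz":0,"turn":-7,"grip":100},
    {"tx":74,"ty":-52,"tz":0,"turn":-14,"grip":100},
    {"tx":111,"ty":-78,"tz":0,"turn":-22,"grip":100},
    {"tx":148,"ty":-104,"tz":0,"turn":-30,"grip":100},
    {"tx":185,"ty":-130,"tz":0,"turn":-38,"grip":100},
    {"tx":222,"ty":-156,"tz":0,"turn":-46,"grip":100},
    {"tx":259,"ty":-182,"tz":0,"turn":-54,"grip":100},
    {"tx":297,"ty":-209,"tz":0,"turn":-62,"grip":100},
  ],
)

```text
clock: 1.2
position: [0.4011, -0.3485, 0.2339]
tool_rot: [0.0, 0.782, 0.624, -0.0]
force: [0.6, 0.0, 0.1]
finger_gap: 0.0872
grip_force: 0.0
```

```bash
python3 -c "
from h import *
togo((.482,-.022,.16,181))"
```

```text
pos [ 0.4011 -0.3485  0.2339] yaw 77.19 tilt 0.04 j [ 0.91  0.11 -0.3   1.74  0.03  1.3   0.38] t 1.2
F [0.6 0.  0.1] M [-0.06 -0.13 -0.04] gap 0.0872 gf 0.0
(0.482, -0.022, 0.16, 181) -> mm [336.4   6.4  73.7] turn -103.8
```

Request:
apply_moves(
  motion=[
    {"tx":42,"ty":1,"tz":0,"turn":-8.5,"grip":100},
    {"tx":84,"ty":2,"tz":0,"turn":-17,"grip":100},
    {"tx":126,"ty":3,"tz":0,"turn":-25.5,"grip":100},
    {"tx":168,"ty":4,"tz":10,"turn":-34,"grip":100},
    {"tx":210,"ty":5,"tz":20,"turn":-42.5,"grip":100},
    {"tx":252,"ty":6,"tz":30,"turn":-51,"grip":100},
    {"tx":294,"ty":6,"tz":40,"turn":-59.5,"grip":100},
    {"tx":336,"ty":6,"tz":50,"turn":-68,"grip":100},
  ],
)

```text
clock: 2.0
position: [0.4826, -0.0224, 0.1836]
tool_rot: [0.001, 0.299, 0.954, -0.0]
force: [0.1, -0.2, -0.1]
finger_gap: 0.0869
grip_force: 0.0
```

Request:
apply_moves(
  motion=[
    {"tx":0,"ty":0,"tz":0,"turn":-8.5,"grip":100},
    {"tx":0,"ty":0,"tz":0,"turn":-17,"grip":100},
    {"tx":0,"ty":0,"tz":0,"turn":-25.5,"grip":100},
    {"tx":0,"ty":0,"tz":0,"turn":-34,"grip":100},
    {"tx":0,"ty":0,"tz":0,"turn":-36,"grip":100},
    {"tx":0,"ty":0,"tz":0,"turn":-36,"grip":100},
  ],
)

```text
clock: 2.6
position: [0.4825, -0.0241, 0.1837]
tool_rot: [0.0, -0.008, 1.0, -0.0]
force: [-0.8, -0.2, 0.3]
finger_gap: 0.087
grip_force: 0.0
```

```bash
python3 -c "
from h import *
im,d=ctrl.capture('side');cv2.imwrite('pics/s1.png',cv2.resize(im[120:300,150:390],None,fx=3,fy=3))
togo((.482,-.0223,.10,181),(.482,-.0223,.049,181))"
```

```text
pos [ 0.4824 -0.0241  0.1837] yaw -179.19 tilt 0.01 j [ 0.62  0.07 -0.68  1.9   0.05  1.19  1.51] t 2.65
F [ 0.1 -0.1  0.6] M [ 0.08 -0.17 -0.01] gap 0.0868 gf 0.0
(0.482, -0.0223, 0.1, 181) -> mm [ 0.4  1.8 83.7] turn -0.2
(0.482, -0.0223, 0.049, 181) -> mm [  0.4   1.8 134.7] turn -0.2
```

View pics/s1.png

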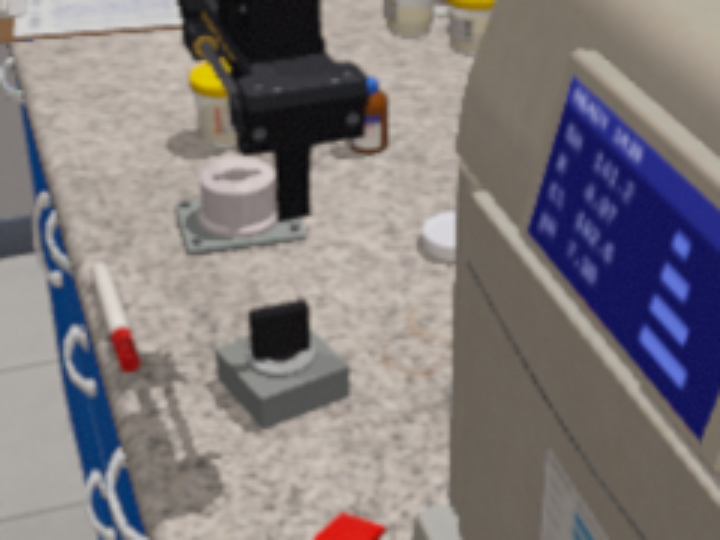

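The side view shows the open gripper above the holder, with the wing at about (280,330) upright and clear. I descend and grip.

Request:
apply_moves(
  motion=[
    {"tx":0,"ty":2,"tz":40,"turn":0,"grip":100},
    {"tx":0,"ty":2,"tz":80,"turn":0,"grip":100},
    {"tx":0,"ty":2,"tz":110,"turn":0,"grip":100},
    {"tx":0,"ty":2,"tz":130,"turn":0,"grip":100},
    {"tx":0,"ty":2,"tz":135,"turn":0,"grip":100},
    {"tx":0,"ty":2,"tz":135,"turn":0,"grip":60},
    {"tx":0,"ty":2,"tz":135,"turn":0,"grip":25},
    {"tx":0,"ty":2,"tz":135,"turn":0,"grip":5},
  ],
  grip_force=40,
)

```text
clock: 3.45
position: [0.4833, -0.0221, 0.0498]
tool_rot: [0.001, -0.008, 1.0, -0.0]
force: [-0.1, 0.1, 0.4]
finger_gap: 0.0707
grip_force: 0.0
```

Request:
apply_moves(
  motion=[
    {"tx":0,"ty":0,"tz":0,"turn":0,"grip":0},
    {"tx":0,"ty":0,"tz":0,"turn":0,"grip":0},
    {"tx":0,"ty":0,"tz":0,"turn":0,"grip":0},
    {"tx":0,"ty":0,"tz":0,"turn":0,"grip":0},
    {"tx":0,"ty":0,"tz":0,"turn":0,"grip":0},
  ],
)

```text
clock: 3.95
position: [0.4824, -0.022, 0.0486]
tool_rot: [-0.0, -0.008, 1.0, 0.0]
force: [-0.1, -0.0, -0.7]
finger_gap: 0.0311
grip_force: 0.0
```

```bash
python3 -c "
from h import *
togo((.482,-.0223,.15,181))"
```

```text
pos [ 0.4824 -0.022   0.0486] yaw -179.11 tilt 0.0 j [ 0.56  0.25 -0.66  2.04  0.19  0.92  1.38] t 3.95
F [-0.1 -0.  -0.7] M [ 0.12 -0.11  0.04] gap 0.0311 gf 0.0
(0.482, -0.0223, 0.15, 181) -> mm [   0.4   -0.3 -101.4] turn -0.1
```

Request:
apply_moves(
  motion=[
    {"tx":0,"ty":0,"tz":0,"turn":0,"grip":0},
    {"tx":0,"ty":0,"tz":0,"turn":0,"grip":0},
    {"tx":0,"ty":0,"tz":0,"turn":0,"grip":0},
    {"tx":0,"ty":0,"tz":0,"turn":0,"grip":0},
    {"tx":0,"ty":0,"tz":0,"turn":0,"grip":0},
  ],
)

```text
clock: 4.45
position: [0.4823, -0.0221, 0.0485]
tool_rot: [-0.0, -0.008, 1.0, 0.0]
force: [-0.7, -0.6, 0.1]
finger_gap: 0.012
grip_force: 40.0
```

Request:
apply_moves(
  motion=[
    {"tx":0,"ty":0,"tz":-15,"turn":0,"grip":0},
    {"tx":0,"ty":0,"tz":-45,"turn":0,"grip":0},
    {"tx":0,"ty":0,"tz":-75,"turn":0,"grip":0},
    {"tx":0,"ty":0,"tz":-100,"turn":0,"grip":0},
    {"tx":0,"ty":0,"tz":-100,"turn":0,"grip":0},
    {"tx":0,"ty":0,"tz":-100,"turn":0,"grip":0},
  ],
)

```text
clock: 5.05
position: [0.4825, -0.022, 0.1492]
tool_rot: [0.001, -0.008, 1.0, -0.0]
force: [0.7, 0.4, -2.1]
finger_gap: 0.0116
grip_force: 40.0
```

```bash
python3 -c "
from h import *
im,d=ctrl.capture('side');cv2.imwrite('pics/s2.png',cv2.resize(im[120:300,150:390],None,fx=3,fy=3))
togo((.508,.2175,.15,176))"
```

```text
pos [ 0.4819 -0.022   0.1483] yaw -179.12 tilt 0.03 j [ 0.61  0.11 -0.69  1.94  0.08  1.12  1.48] t 5.1
F [-0.2 -0.8 -1.3] M [ 0.05 -0.16  0.02] gap 0.0115 gf 40.0
(0.508, 0.2175, 0.15, 176) -> mm [-29.8 239.1  -1.7] turn 4.9
```

View pics/s2.png

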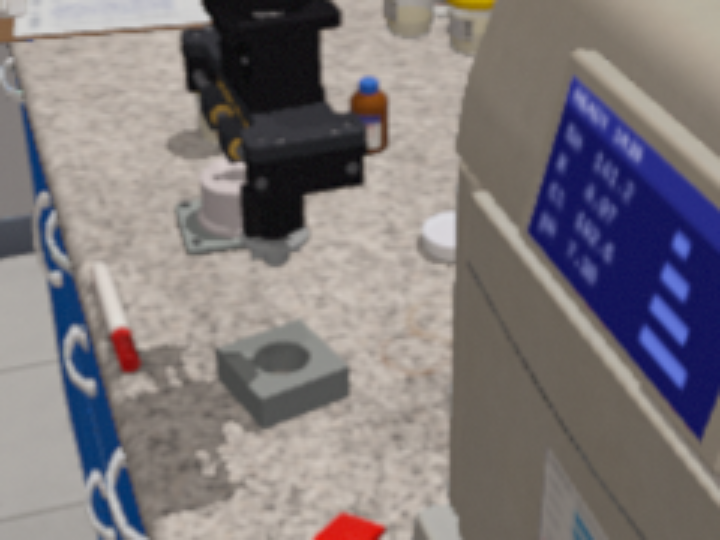

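The key is in the gripper at (270,240), upright, and the holder at (282,360) is empty. I carry it to the port.

Request:
apply_moves(
  motion=[
    {"tx":-4,"ty":35,"tz":0,"turn":1,"grip":0},
    {"tx":-8,"ty":70,"tz":0,"turn":2,"grip":0},
    {"tx":-13,"ty":105,"tz":0,"turn":3,"grip":0},
    {"tx":-17,"ty":140,"tz":0,"turn":4,"grip":0},
    {"tx":-21,"ty":175,"tz":0,"turn":5,"grip":0},
    {"tx":-26,"ty":210,"tz":0,"turn":5,"grip":0},
    {"tx":-30,"ty":239,"tz":0,"turn":5,"grip":0},
    {"tx":-30,"ty":239,"tz":0,"turn":5,"grip":0},
  ],
)

```text
clock: 5.9
position: [0.507, 0.2222, 0.1475]
tool_rot: [-0.001, 0.033, 0.999, 0.001]
force: [0.9, 1.2, -2.9]
finger_gap: 0.0119
grip_force: 40.0
```

Run:
```python
from h import *
im,d=ctrl.capture('side'); W=cloud('side',d)
m=(np.hypot(W[...,0]-.508,W[...,1]-.217)<.045)
P=W[m]; 
t=P[(abs(P[:,2]-.05)<.003)]; r=cv2.minAreaRect((t[:,:2]*1000).astype(np.float32)); print('side ring',len(t),t.mean(0).round(4),np.round(r[0],1),np.round(r[1],1))
k=W[m&(W[...,2]>.068)&(W[...,2]<.1)]; print('stem/flange',len(k),k.mean(0).round(4),k.min(0).round(4),k.max(0).round(4))
cv2.imwrite('pics/s3.png',cv2.resize(im[120:240,180:300],None,fx=5,fy=5,interpolation=cv2.INTER_CUBIC))
togo((.5083,.2177,.10,176))
```

```text
side ring 224 [0.51   0.2116 0.0506] [511.3 215.5] [65.5 61.9]<stdin>:6: RuntimeWarning: Mean of empty slice.
  ret = um.true_divide(
Traceback (most recent call last):
ValueError: zero-size array to reduction operation minimum which has no identity
```

Run:
```python
from h import *
for cam in('top','side'):
    z=np.load(cam+'0.npz'); W=cloud(cam,z['d'])
    for n,x,y,zz,r in(('wingtop',.4824,-.022,.073,.035),('holder',.4824,-.022,.028,.06),('ring',.508,.217,.05,.045)):
        P=W[(np.hypot(W[...,0]-x,W[...,1]-y)<r)&(abs(W[...,2]-zz)<.0025)]
        R_=cv2.minAreaRect((P[:,:2]*1000).astype(np.float32)); print(cam,n,len(P),np.round(R_[0],1),np.round(R_[1],1),round(R_[2],1))
        if n=='ring': print('  circle',cv2.minEnclosingCircle((P[:,:2]*1000).astype(np.float32)))
im,d=ctrl.capture('side')
cv2.imwrite('pics/s3.png',cv2.resize(im[120:240,180:300],None,fx=5,fy=5,interpolation=cv2.INTER_CUBIC))
togo((.5085,.2172,.10,176))
```

```text
top wingtop 69 [482. -23.] [ 9.7 40. ] 89.4
top holder 458 [482.1 -21.6] [72. 72.] 14.2
top ring 360 [508.7 218.9] [62.  62.9] 45.5
  circle ((508.89501953125, 218.24449157714844), 32.11942672729492)
side wingtop 81 [483.6 -26.4] [42.7 14.6] 3.3
side holder 346 [484.  -24.6] [73.5 75. ] 15.5
side ring 201 [510.6 214.1] [62.2 61.6] 34.3
  circle ((510.9224548339844, 214.9046630859375), 32.79938888549805)
pos [0.5077 0.2177 0.1472] yaw 175.99 tilt 0.15 j [ 0.22  0.3  -0.82  1.78  0.24  1.17  0.83] t 6.0
F [ 1.1 -1.  -1.4] M [-0.   -0.21  0.04] gap 0.012 gf 40.0
(0.5085, 0.2172, 0.1, 176) -> mm [-1.  -0.5 47.2] turn -0.0
```

View pics/s3.png

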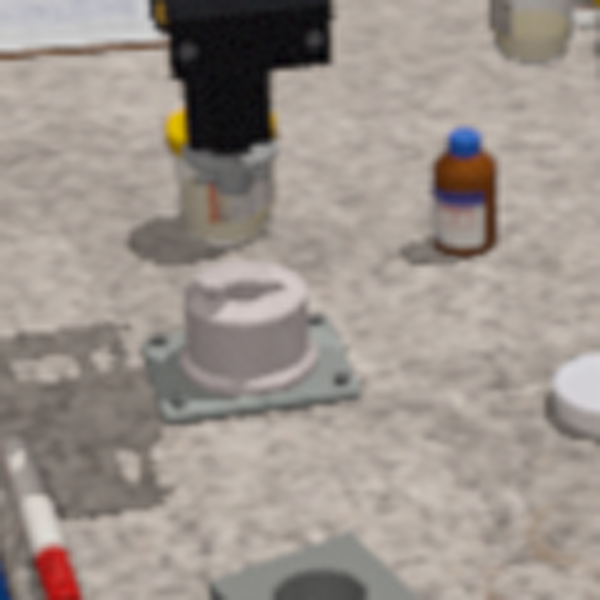

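Side view: the key is held upright above the port ((225,165) over (245,290)), with the notches in line. I descend, watching the force.

Request:
apply_moves(
  motion=[
    {"tx":-1,"ty":0.5,"tz":20,"turn":0,"grip":0},
    {"tx":-1,"ty":0.5,"tz":40,"turn":0,"grip":0},
    {"tx":-1,"ty":0.5,"tz":53,"turn":0,"grip":0},
    {"tx":-1,"ty":0.5,"tz":57,"turn":0,"grip":0},
    {"tx":-1,"ty":0.5,"tz":60,"turn":0,"grip":0},
    {"tx":-1,"ty":0.5,"tz":60,"turn":0,"grip":0},
  ],
)

```text
clock: 6.6
position: [0.5099, 0.2177, 0.0888]
tool_rot: [0.0, 0.036, 0.999, 0.0]
force: [-0.6, 0.6, -1.5]
finger_gap: 0.0117
grip_force: 40.0
```

```bash
python3 -c "
from h import *
togo((.5088,.2182,.0705,176))"
```

```text
pos [0.5099 0.2177 0.0888] yaw 175.86 tilt 0.01 j [ 0.18  0.37 -0.79  1.83  0.3   1.06  0.78] t 6.6
F [-0.6  0.6 -1.5] M [ 0.12 -0.15 -0.  ] gap 0.0117 gf 40.0
(0.5088, 0.2182, 0.0705, 176) -> mm [ 1.1  0.5 18.3] turn -0.1
```

Request:
apply_moves(
  motion=[
    {"tx":0.5,"ty":0.3,"tz":2,"turn":0,"grip":0},
    {"tx":0.5,"ty":0.3,"tz":4,"turn":0,"grip":0},
    {"tx":0.5,"ty":0.3,"tz":6,"turn":0,"grip":0},
    {"tx":0.5,"ty":0.3,"tz":8,"turn":0,"grip":0},
    {"tx":0.5,"ty":0.3,"tz":8,"turn":0,"grip":0},
  ],
)

```text
clock: 7.1
position: [0.5091, 0.2181, 0.0803]
tool_rot: [-0.0, 0.036, 0.999, -0.0]
force: [0.9, 0.3, -2.0]
finger_gap: 0.0115
grip_force: 40.0
```

```bash
python3 -c "
from h import *
togo((.5088,.2182,.0705,176))"
```

```text
pos [0.5091 0.2181 0.0803] yaw 175.88 tilt 0.02 j [ 0.18  0.38 -0.79  1.84  0.31  1.05  0.77] t 7.1
F [ 0.9  0.3 -2. ] M [ 0.09 -0.13 -0.05] gap 0.0115 gf 40.0
(0.5088, 0.2182, 0.0705, 176) -> mm [0.3 0.1 9.8] turn -0.1
```

The pins are in the notches with no contact force. I push in.

Request:
apply_moves(
  motion=[
    {"tx":0,"ty":0,"tz":3,"turn":0,"grip":0},
    {"tx":0,"ty":0,"tz":5,"turn":0,"grip":0},
    {"tx":0,"ty":0,"tz":7,"turn":0,"grip":0},
    {"tx":0,"ty":0,"tz":9,"turn":0,"grip":0},
    {"tx":0,"ty":0,"tz":9,"turn":0,"grip":0},
  ],
  grip_force=55,
)

```text
clock: 7.6
position: [0.5094, 0.2183, 0.0717]
tool_rot: [0.0, 0.036, 0.999, 0.0]
force: [-2.0, -1.5, 5.7]
finger_gap: 0.0112
grip_force: 55.0
```

```bash
python3 -c "
from h import *
togo((.5088,.2182,.0705,176))"
```

```text
pos [0.5094 0.2183 0.0717] yaw 175.88 tilt 0.02 j [ 0.17  0.39 -0.78  1.85  0.32  1.03  0.76] t 7.6
F [-2.  -1.5  5.7] M [-0.15  0.25  0.07] gap 0.0112 gf 55.0
(0.5088, 0.2182, 0.0705, 176) -> mm [ 0.6 -0.1  1.2] turn -0.1
```

Request:
apply_moves(
  motion=[
    {"tx":0,"ty":0,"tz":1,"turn":0,"grip":0},
    {"tx":0,"ty":0,"tz":2,"turn":0,"grip":0},
    {"tx":0,"ty":0,"tz":2,"turn":0,"grip":0},
  ],
)

```text
clock: 7.9
position: [0.5094, 0.2183, 0.0705]
tool_rot: [0.0, 0.036, 0.999, -0.0]
force: [-5.4, -2.6, 13.5]
finger_gap: 0.0115
grip_force: 55.0
```

```bash
python3 -c "
from h import *
togo((.5088,.2182,.0705,176))"
```

```text
pos [0.5094 0.2183 0.0705] yaw 175.88 tilt 0.04 j [ 0.17  0.39 -0.78  1.85  0.32  1.03  0.76] t 7.9
F [-5.4 -2.6 13.5] M [-0.52  0.97 -0.01] gap 0.0115 gf 55.0
(0.5088, 0.2182, 0.0705, 176) -> mm [ 0.6 -0.2  0. ] turn -0.1
```

Flush, with the TCP at the predicted 0.0705. I turn clockwise, easing the small side load.

Request:
apply_moves(
  motion=[
    {"tx":0.5,"ty":-0.2,"tz":0.3,"turn":0,"grip":0},
    {"tx":0.5,"ty":-0.2,"tz":0.3,"turn":6,"grip":0},
    {"tx":0.5,"ty":-0.2,"tz":0.3,"turn":12,"grip":0},
    {"tx":0.5,"ty":-0.2,"tz":0.3,"turn":18,"grip":0},
    {"tx":0.5,"ty":-0.2,"tz":0.3,"turn":24,"grip":0},
    {"tx":0.5,"ty":-0.2,"tz":0.3,"turn":30,"grip":0},
  ],
)

```text
clock: 8.5
position: [0.5098, 0.2178, 0.0705]
tool_rot: [0.001, 0.296, 0.955, 0.0]
force: [-2.0, -3.7, 14.0]
finger_gap: 0.0117
grip_force: 55.0
```

```bash
python3 -c "
from h import *
togo((.5090,.2183,.0705,90))"
```

```text
pos [0.5098 0.2178 0.0705] yaw 145.62 tilt 0.13 j [ 0.09  0.37 -0.68  1.85  0.27  1.01  0.27] t 8.5
F [-2.  -3.7 14. ] M [-0.84  0.44  0.13] gap 0.0117 gf 55.0
(0.509, 0.2183, 0.0705, 90) -> mm [ 1.  -0.1  0. ] turn 55.6
```

Request:
apply_moves(
  motion=[
    {"tx":0,"ty":0,"tz":0,"turn":7,"grip":0},
    {"tx":0,"ty":0,"tz":0,"turn":14,"grip":0},
    {"tx":0,"ty":0,"tz":0,"turn":21,"grip":0},
    {"tx":0,"ty":0,"tz":0,"turn":28,"grip":0},
    {"tx":0,"ty":0,"tz":0,"turn":35,"grip":0},
    {"tx":0,"ty":0,"tz":0,"turn":42,"grip":0},
    {"tx":0,"ty":0,"tz":0,"turn":47,"grip":0},
    {"tx":0,"ty":0,"tz":0,"turn":47,"grip":0},
  ],
)

```text
clock: 9.3
position: [0.5091, 0.2174, 0.0705]
tool_rot: [0.001, 0.652, 0.759, -0.0]
force: [-4.6, -5.3, 16.6]
finger_gap: 0.0115
grip_force: 55.0
```

```bash
python3 -c "
from h import *
togo((.5090,.2183,.0705,90))"
```

```text
pos [0.5091 0.2174 0.0705] yaw 98.68 tilt 0.1 j [-0.02  0.34 -0.54  1.86  0.2   1.   -0.5 ] t 9.3
F [-4.6 -5.3 16.6] M [-1.29  1.22  0.01] gap 0.0115 gf 55.0
(0.509, 0.2183, 0.0705, 90) -> mm [0.9 0.1 0. ] turn 8.7
```

Request:
apply_moves(
  motion=[
    {"tx":0,"ty":0,"tz":0,"turn":4,"grip":0},
    {"tx":0,"ty":0,"tz":0,"turn":8,"grip":0},
    {"tx":0,"ty":0,"tz":0,"turn":11,"grip":0},
    {"tx":0,"ty":0,"tz":0,"turn":11,"grip":0},
    {"tx":0,"ty":0,"tz":0,"turn":11,"grip":0},
  ],
)

```text
clock: 9.8
position: [0.5091, 0.2177, 0.0705]
tool_rot: [0.001, 0.72, 0.694, -0.0]
force: [-5.4, -4.8, 17.4]
finger_gap: 0.0115
grip_force: 55.0
```

Run:
```python
from h import *
togo((.5090,.2183,.0705,90))
im,d=ctrl.capture('side'); cv2.imwrite('pics/s4.png',cv2.resize(im[120:240,180:300],None,fx=5,fy=5,interpolation=cv2.INTER_CUBIC))
```

```text
pos [0.5091 0.2177 0.0705] yaw 87.86 tilt 0.07 j [-0.05  0.33 -0.51  1.86  0.19  1.   -0.68] t 9.8
F [-5.4 -4.8 17.4] M [-1.01  1.25  0.12] gap 0.0115 gf 55.0
(0.509, 0.2183, 0.0705, 90) -> mm [ 0.6 -0.1  0. ] turn -2.1
```

View pics/s4.png

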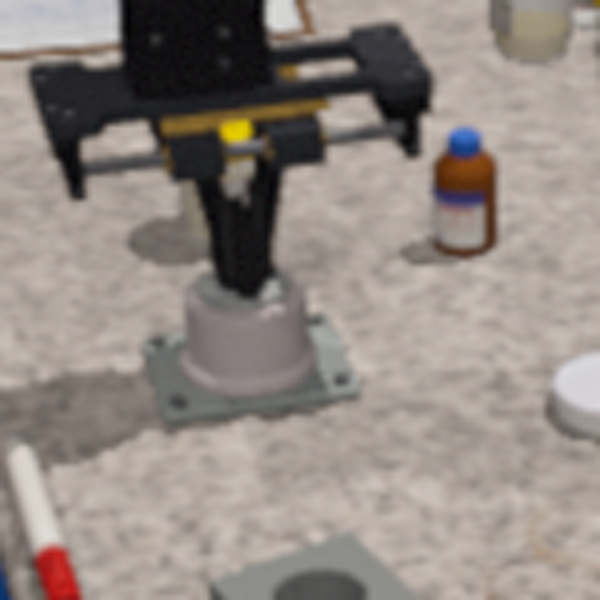

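The key is seated flush at (245,290), with the flange on the ring and the fingers turned a quarter. I turn a little further to confirm the stop.

Request:
apply_moves(
  motion=[
    {"tx":0,"ty":0,"tz":0,"turn":3,"grip":0},
    {"tx":0,"ty":0,"tz":0,"turn":6,"grip":0},
    {"tx":0,"ty":0,"tz":0,"turn":6,"grip":0},
    {"tx":0,"ty":0,"tz":0,"turn":6,"grip":0},
  ],
)

```text
clock: 10.25
position: [0.508, 0.2182, 0.0706]
tool_rot: [0.0, 0.755, 0.655, -0.001]
force: [-10.2, -4.1, 19.9]
finger_gap: 0.0115
grip_force: 55.0
```

Run:
```python
from h import *
togo()
```

```text
pos [0.508  0.2182 0.0706] yaw 81.89 tilt 0.07 j [-0.06  0.33 -0.49  1.86  0.18  1.   -0.77] t 10.25
F [-10.2  -4.1  19.9] M [-0.78  2.29  0.01] gap 0.0115 gf 55.0
```

Request:
apply_moves(
  motion=[
    {"tx":0,"ty":0,"tz":0,"turn":0,"grip":0},
    {"tx":0,"ty":0,"tz":0,"turn":0,"grip":0},
    {"tx":0,"ty":0,"tz":0,"turn":0,"grip":0},
  ],
)

```text
clock: 10.55
position: [0.508, 0.2182, 0.0705]
tool_rot: [-0.0, 0.755, 0.655, -0.001]
force: [-9.9, -4.2, 20.6]
finger_gap: 0.0116
grip_force: 55.0
```

```bash
python3 -c "
from h import *
togo(); print(ctrl.hand_in())"
```

```text
pos [0.508  0.2182 0.0705] yaw 81.9 tilt 0.07 j [-0.06  0.33 -0.49  1.86  0.18  1.   -0.77] t 10.55
F [-9.9 -4.2 20.6] M [-0.82  2.26 -0.13] gap 0.0116 gf 55.0
the job is handed in; nothing more can be done
None
```

I handed the job in with the key gripped at 55 N, pressed flush in the port and the gripper turned about 94° clockwise, past the expected 86° stop; the bolt angle can't be read, so reaching the stop is inferred from that turn and the rise in side force, and no verdict came back.

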